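# Roll a slot-cover strip home on a profile in a turning fixture

### The arm

A 6-joint arm with a two-finger parallel gripper is mounted at the origin on a cart in front of the work surface, level with it; the furniture and walls round the work are solid. World frame = base frame: x ahead of the robot, y to its left, z up, the work surface at z = 0. Lengths are in m, angles in rad, forces in N, time in s.
With the tool pointing down it reaches from about 0.35 to 0.975 m from the base axis. Payload 4.9 kg.
Tool frame: the origin (TCP) lies on the mounting face of the last link; the fingertips stand 173 mm ahead of it and the grasp point (between the pads) lies 155 mm ahead of it (tips_ahead is the z of the fingertips in the tool frame, in m); z points along the fingers, y is the line along which they close (so a half turn about z gives the same grasp; the last joint's range is limited). The gripper opens to 85 mm and grips with 20 to 120 N. Pads are 22 mm wide; open, the fingers measure 114 mm over their backs; the gripper's body (76 mm by 85 mm) begins 54 mm behind the grasp point. The pads swing forward as they close: fully open they stand 13 mm farther back than shut.
Start: joints at [-1.23, 0.053, 1.613, -0, 1.476, -0.119], TCP at [0.277, -0.56, 0.405] pointing down, gripper open.
Joint ranges: [-3.01, 3.01], [-1.01, 2.22], [0.06, 2.58], [-1.02, 4.17], [0.09, 2.62], [-3.14, 3.14]. Speed limits (rad/s): [2.57, 2.57, 3.14, 3.14, 3.14, 3.14].

### API

Orientations are given as [roll, pitch, yaw] about the fixed x, y, z axes, in that order (R = Rz(yaw) Ry(pitch) Rx(roll)).
In Python, from plant import state, capture, camera_model, job_done, tips_ahead gives the robot as it stands.
- The arm moves only by the tool drive_tool, never from a script. Its argument "series" is a list of rows, each a list of 7 numbers: the shift along the tool's x, y, z in m, then the turn, a rotation vector about the tool's x, y, z in rad, then the finger opening in m, from 0 to 0.0854. In form: [[x, y, z, rx, ry, rz, grip], ...]. A call has 1 to 8 rows; each row shifts and turns the commanded pose from where the row before left it, along the tool's axes as they then stand; what a row does not reach is not made up. A row lasts 1/8 s, in which the tool goes at most 62.5 mm and 10.7 degrees, less where a joint would pass 70% of its speed; a pose out of reach is approached as far as the arm can. A call is refused whole if a number of a shift passes 0.0625 or a number of a turn 0.188, either way. A call with a gripper value outside its range is refused whole. The fingers move at their own pace and stop on an object; the grip force is fixed at half the most. Time passes only in rows, so rows that do not move let the fingers close. It gives the time, the measured TCP pose, the force, the opening and the grip force at its end, in the units of the state.
- state(): the state, without advancing time (a new reading comes with each control period).
- capture(name): name is "scene" or "top" or "wrist"; returns the picture (384x512x3 uint8, red, green, blue); there is no depth.
- camera_model(name): a dict with "mtx" (3x3 intrinsics, pixels), "R" (3x3) and "t" (3): a world point X has camera coordinates R X + t. Camera axes: x right, y down, z forward; pixel columns grow to the right and rows downward; lengths in m; the calibration is good to about 2 mm. A picture is of the moment at which its call begins: read the wrist's pose just before it. camera_model takes no time and is no camera call; for the wrist camera it gives the pose at the moment of the call.
- job_done(): hands the job in; it is judged then, once.
The state is a dict: "t": time; "joint_pos": joint angles; "qd": joint speeds; "effort": joint torques, N m; "eef_pos": TCP position; "eef_rot": TCP orientation; "force": force on the tool from outside, world axes, zero at the start; "torque": the same for the moment, N m; "finger_gap": finger opening in m; "finger_force": force on a finger pad.
Only numpy, scipy, OpenCV 4.12 (cv2) and the standard library are available. Lean on these libraries where they do the work, as an engineer would, in place of code of your own. Each camera call takes 0.05 s, during which the arm holds its last target. There are 200 camera calls.

### The job

Turn the handwheel of the turning fixture by its crank handle until the bright index mark on its rim is at the top, so that the profile's loose cover strip faces straight up. Then take the hand roller from its rest and roll it along the whole strip with firm pressure until every section is fully home, using the roller and not the gripper on the strip. Put the roller back upright in its rest, let go, and leave the other things on the desk where they are.

Things in the scene. Friction and masses are not known exactly. Their poses are not given: they have to be found in the camera images.
- fixture: turning fixture, fixed to the desk: base plate 100 (x) x 236 (y) x 12 mm, two brackets (18 mm thick, centres at y = +-94 mm, top at 91 mm) carrying a horizontal spindle along the fixture's y axis, 75 mm above the desk. Origin on the desk under the middle of the plate; the handwheel is at the -y end; +x points away from the robot
- spindle (a joint): turn of the spindle with handwheel, profile and strip, rad: 0 = index mark of the handwheel at the top and cover strip facing straight up; positive = mark leant towards the fixture's +x (away from the robot). Range -0.5 to 2.2. Stiff (about 0.2 N m); stays where it is left
- wheel_center (a point): fixed point on the spindle's axis level with the middle of the crank handle: fixture y = -154 mm, 75 mm above the desk. The black handwheel (92 mm across, 13 thick, outer face at y = -126 mm, bright index key on its rim) lies between it and the bracket, which carries an upright steel pointer plate (top at 121 mm)
- crank_grip (a point): middle of the crank handle, a round black sleeve 15 mm thick, 50 long, sticking out of the wheel's face along the fixture's -y, 36 mm off the axis. It stands 0.70 rad before the mark: at spindle value s it is at fixture x = 36 sin(s - 0.70) mm and 36 cos(s - 0.70) mm above the axis. The sleeve revolves on its pin: a grip need not turn with the wheel
- strip_center (a point): middle of the cover strip's outer surface when fully seated, 18 mm from the spindle's axis at fixture y = 0; turns with the spindle, its z axis points out of the strip. With the strip up it is 93 mm above the desk; a loose section stands up to 4 mm proud of that
- strip: white cover strip, 20 mm wide, 144 mm long, on an aluminium slot profile 30x30x160 mm along the fixture's y axis: six linked sections of 24 mm with centres at fixture y = +60, +36, +12, -12, -36, -60 mm. Origin on the spindle's axis at y = 0; turns with the spindle
- roller_grip (a point): middle of the hand roller's black grip block, 44 (x) x 28 (y) x 50 mm tall, 95 mm above the lowest point of its rubber wheel (40 mm across, 28 wide). It rolls along its own y axis, either way round; the axle is along x. A spring plunger under the grip, travel 8 mm, gives way above 6 N and takes 21 N at its end
- roller_seat (a point): middle of the underside of the roller's flat flange (70 x 60 x 6 mm), 49 mm below roller_grip; wheel and fork hang 46 mm below it, 40 x 40 mm seen from above
- roller: the whole hand roller (grip, flange, fork, wheel), 120 mm tall, about 0.34 kg; origin at the lowest point of its wheel, z up along the grip. It stands upright with its flange on the tool rest
- rest_seat (a point): middle of the upper rim of the tool rest, a square grey upright box fixed to the desk, 72x72 mm outside, 48x48 mm opening, rim 52 mm above the desk. The roller is home when roller_seat is here, wheel inside the opening, its axes parallel to the rest's (either way round)
- roller_wheel (a joint): how far the roller's rubber wheel has turned on its axle, rad; 0 at the start, turns freely
- section_1 (a joint): how far strip section 1 (centre at fixture y = +60 mm) has been pressed in, m: 0 = 4 mm proud, 0.004 = fully home. Needs about 6 N; stays where it is pressed
- section_2 (a joint): how far strip section 2 (centre at fixture y = +36 mm) has been pressed in, m: 0 = 4 mm proud, 0.004 = fully home. Needs about 6 N; stays where it is pressed
- section_3 (a joint): how far strip section 3 (centre at fixture y = +12 mm) has been pressed in, m: 0 = 4 mm proud, 0.004 = fully home. Needs about 6 N; stays where it is pressed
- section_4 (a joint): how far strip section 4 (centre at fixture y = -12 mm) has been pressed in, m: 0 = 4 mm proud, 0.004 = fully home. Needs about 6 N; stays where it is pressed
- section_5 (a joint): how far strip section 5 (centre at fixture y = -36 mm) has been pressed in, m: 0 = 4 mm proud, 0.004 = fully home. Needs about 6 N; stays where it is pressed
- section_6 (a joint): how far strip section 6 (centre at fixture y = -60 mm) has been pressed in, m: 0 = 4 mm proud, 0.004 = fully home. Needs about 6 N; stays where it is pressed
- wash_bottle: wash bottle with bent spout, 62x62 mm body, 182 high; loose bystander; origin at its underside, the body's axis 15 mm off along the bottle's own +y
- cotton_jar: round jar of cotton buds, 77 mm across, 80 high; loose bystander; origin under its centre
- vial_a: glass vial with screw cap, 22 mm across, 53 high, behind the fixture; loose bystander; origin under its centre
- vial_b: second such vial
- carrier: round flat wafer carrier, 77 mm across, 16 high, left of the fixture; loose bystander; origin under its centre
- driver: small screwdriver lying on the desk in front of the fixture, 160 mm long, 13 high; loose bystander; origin at its middle

How it is judged:
On the way, in this order (a step that is already met when the one before it is completed fails the run):
1. the index mark is at the top (within 0.12 rad) (value of joint spindle between -0.12 and 0.12 rad), for 0.2 s.
2. the roller is rolled along the strip: it presses on the strip with more than 4 N and its wheel has turned at least 2.5 rad (50 mm of rolling) (all of step 1 and contact force between roller and strip above 4 N and (value of joint roller_wheel above 2.5 rad or value of joint roller_wheel below -2.5 rad)).
At the end, for the whole second after the job is handed in: Index mark at the top within 0.12 rad, all six strip sections pressed in to within 0.8 mm of home, the roller upright and at rest in its tool rest (within 10 mm), released (all of step 1 and value of joint each of section_1, section_2, section_3, section_4, section_5, section_6 above 0.0032 m and distance between roller_seat and rest_seat below 0.01 m and angle between roller's own z axis and vertical below 0.1 rad and linear speed of roller below 0.02 m/s); the robot touches nothing.
It fails at once if gripper or arm pushes on the strip (over 3 N) (contact force between any of the fingers, the arm and strip above 3 N).
It fails at once if a bystander is shifted by more than 30 mm (distance of any of wash_bottle, cotton_jar, vial_a, vial_b, carrier, driver from where it was at the start of the episode above 0.03 m).
It fails at once if a bottle, jar or vial is tipped over (angle between any of wash_bottle, cotton_jar, vial_a, vial_b's own z axis and vertical above 0.6 rad).
It also fails if it takes over 72 s, if anything falls off the work surface, if the arm or the gripper's body presses on something with over 40 N, if the wrist force passes 120 N, or if a joint passes its speed limit or range.

## Working session

There is one attempt and no reset: what is moved stays moved. The work goes in short steps, Python scripts to look and compute and a tool call to move; the robot and the scene stay as the last step left them, time stands still between calls to the robot, and variables do not carry over. Pictures are saved under pics/ and viewed, at most 10 in all, crops included, and the job is handed in when it is done.

Besides the shell and the picture viewer there is one more tool, called after ">>>" as a command line: name --pt "numbers of a row" for each row, then --argument value for the rest. drive_tool: Moves the arm, as the interface text tells. Its arguments: {"type":"object","properties":{"series":{"type":"array","items":{"type":"array","items":{"type":"number"}}}},"required":["series"]}

```bash
mkdir -p pics; ls; python3 - <<'E'
from plant import *
import cv2
for n in ("scene","top"):
    im=capture(n); cv2.imwrite(f"pics/{n}0.png",cv2.resize(im[:,:,::-1],(800,600),interpolation=cv2.INTER_CUBIC))
    m=camera_model(n); print(n,m)
print(state())
E
```

```text
pics
scene {'mtx': array([[358.13266609,   0.        , 253.3768965 ],
       [  0.        , 358.13266609, 188.59388366],
       [  0.        ,   0.        ,   1.        ]]), 'R': array([[-0.91512219, -0.40314574, -0.00498957],
       [-0.21768617,  0.50447859, -0.83553222],
       [ 0.33935839, -0.76352791, -0.5494188 ]]), 't': array([0.48669175, 0.18750667, 0.83806233])}
top {'mtx': array([[402.65914634,   0.        , 265.09234887],
       [  0.        , 402.65914634, 187.70426486],
       [  0.        ,   0.        ,   1.        ]]), 'R': array([[-0.02546856, -0.99967285,  0.00235468],
       [-0.98105193,  0.02454148, -0.19218435],
       [ 0.19206369, -0.00720472, -0.98135602]]), 't': array([-0.03205758,  0.54343172,  1.06095732])}
{'t': 0.1, 'joint_pos': array([-1.22998943e+00,  5.32857282e-02,  1.61418089e+00,  8.31604897e-06,
        1.47597318e+00, -1.19005606e-01]), 'qd': array([-0.00026758,  0.00027206, -0.00338752, -0.00121715,  0.00105925,
        0.00062271]), 'effort': array([-6.07759739e-04, -3.94906282e+01, -3.71363032e+01, -9.08789434e-05,
        3.91087029e-03,  4.40383431e-06]), 'eef_pos': array([ 0.27727703, -0.5598502 ,  0.40357437]), 'eef_rot': array([-3.13975957e+00, -2.27519533e-04,  4.59811504e-01]), 'force': array([0.79560439, 0.54805143, 0.24106467]), 'torque': array([-0.00641886, -0.03043189,  0.02723532]), 'finger_force': 0.0, 'finger_gap': 0.0852329158328704}
```

View pics/top0.png

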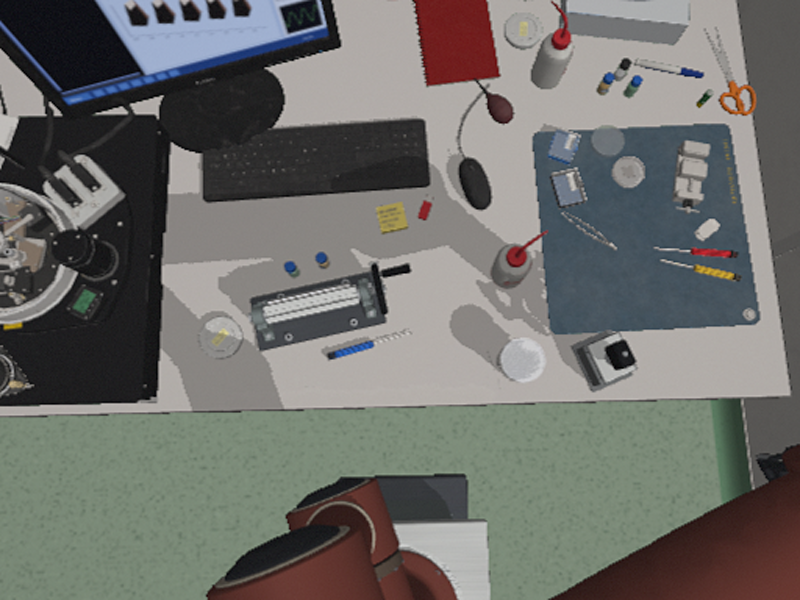

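View pics/scene0.png

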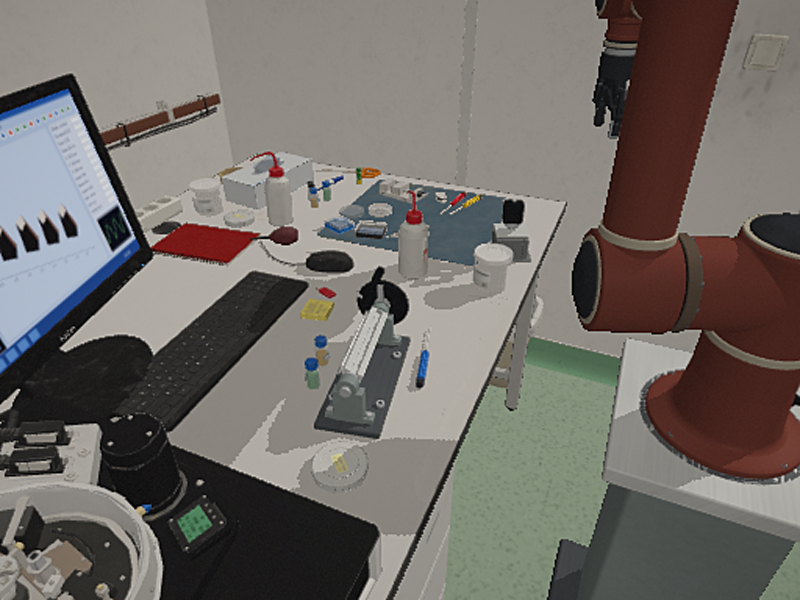

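The top view shows the fixture with corners near (250,320)-(385,320), the wheel near (378,288) with its crank towards (410,268), and the roller in its rest near (610,358). Next, an enlarged composite.

```bash
cat > h.py <<'E'
import numpy as np, cv2
from plant import *
from scipy.spatial.transform import Rotation as Ro
def back(m,u,v,z):
    K=m['mtx'];R=np.array(m['R']);t=np.array(m['t'])
    c=-R.T@t; d=R.T@np.linalg.solve(K,[u,v,1.]); return c+d*(z-c[2])/d[2]
def proj(m,X):
    p=m['mtx']@(np.array(m['R'])@np.array(X,float)+np.array(m['t'])); return p[:2]/p[2]
def crop(im,x0,y0,w,h,s): return cv2.resize(im[y0:y0+h,x0:x0+w,::-1],None,fx=s,fy=s,interpolation=cv2.INTER_CUBIC)
E
python3 - <<'E'
from h import *
im=capture("top")
a=crop(im,150,160,130,70,6)   # 780x420
b=crop(im,362,205,50,50,3.5)
cv2.imwrite("pics/c1.png",a)
c=crop(im,360,205,55,50,8); s=crop(capture("scene"),195,150,75,130,4)
H=max(c.shape[0],s.shape[0]); o=np.zeros((H,c.shape[1]+s.shape[1],3),np.uint8)
o[:c.shape[0],:c.shape[1]]=c;o[:s.shape[0],c.shape[1]:]=s
cv2.imwrite("pics/c2.png",o);print(o.shape)
m=camera_model("top")
for u,v in [(250,320),(385,320),(610,358),(520,360),(512,260)]: print(back(m,u/1.5625,v/1.5625,0.01))
w=camera_model("wrist");print(w)
E
```

```text
(520, 740, 3)
[0.50869466 0.25445887 0.01      ]
[0.50251515 0.00844448 0.01      ]
[ 0.42303498 -0.39622732  0.01      ]
[ 0.42354056 -0.23361018  0.01      ]
[ 0.60931817 -0.22946024  0.01      ]
{'mtx': array([[308.53595305,   0.        , 257.08323124],
       [  0.        , 308.53595305, 186.36960581],
       [  0.        ,   0.        ,   1.        ]]), 'R': array([[ 4.43027264e-01, -8.96507769e-01, -8.14769059e-04],
       [-8.54127807e-01, -4.22360134e-01,  3.03442923e-01],
       [-2.72383063e-01, -1.33737571e-01, -9.52849269e-01]]), 't': array([-0.6246557 , -0.03918424,  0.37980218])}
```

View pics/c1.png

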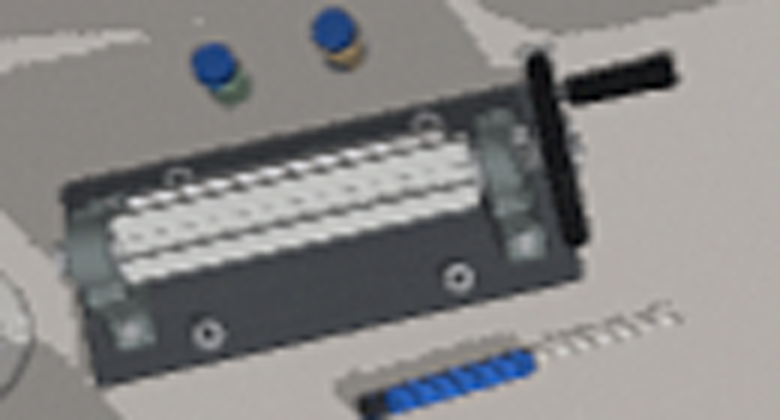

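View pics/c2.png

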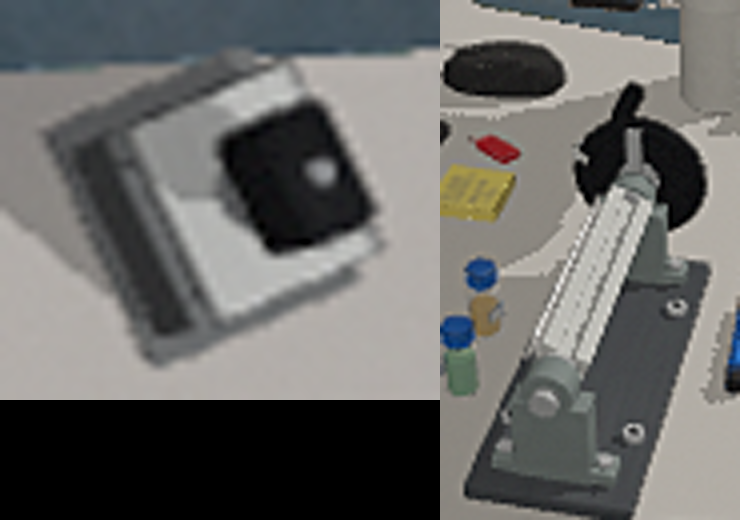

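The enlarged view shows plate corners (97,380), (582,278) and (65,187). The crank sleeve runs from (568,92) to (675,70), and the wheel runs from (535,55) to (578,243). The rest and roller are in c2: rest corners are about (45,130), (152,365) and (380,245), and the grip top is near (300,175).

```bash
python3 - <<'E'
from h import *
from scipy.optimize import least_squares
m=camera_model("top"); S=camera_model("scene")
px=lambda u,v:(150+u/6-.4,160+v/6-.4)
P=[px(97,380),px(582,276),px(65,187)]
L=[(-.05,.118,.012),(-.05,-.118,.012),(.05,.118,.012)]
cr=[px(570,92),px(673,70)]
def fx(p,q):
    c,s=np.cos(p[2]),np.sin(p[2]); return [p[0]+c*q[0]-s*q[1],p[1]+s*q[0]+c*q[1],q[2]]
def pts(p):
    a=p[3]-.7;x=.036*np.sin(a);z=.075+.036*np.cos(a)
    return L+[(x,-.129,z),(x,-.179,z)]
def res(p): return np.ravel([proj(m,fx(p,q)) for q in pts(p)]-np.array(P+cr))
for s0 in(.5,1.2,1.8):
    r=least_squares(res,[.55,.13,.2,s0]);print(r.x,r.cost,r.fun.round(1))
    p=r.x
    print('scene',[(np.round((np.array(proj(S,fx(p,q)))-[195,150])*4+[440,0])) for q in [(.036*np.sin(p[3]-.7),-.154,.075+.036*np.cos(p[3]-.7)),(.046*np.sin(p[3]),-.12,.075+.046*np.cos(p[3])),(-.05,.118,.0),(.05,.118,.0),(-.05,-.118,.012)]])
# rest
qx=lambda u,v:(360+u/8-.4,205+v/8-.4)
for u,v,z in [(45,130,.052),(152,365,.052),(382,245,.052),(300,175,.126),(230,55,.052)]: print(back(m,*qx(u,v),z))
E
```

```text
[0.52565846 0.13161956 0.19701148 1.18833927] 2.4813841883434247 [-0.4  1.   0.6  0.  -1.2 -0.9 -0.2  0.1  1.1 -0.3]
scene [array([628., 104.]), array([580., 144.]), array([631., 523.]), array([463., 495.]), array([712., 258.])]
[0.52565846 0.13161956 0.19701148 1.18833927] 2.48138418834358 [-0.4  1.   0.6  0.  -1.2 -0.9 -0.2  0.1  1.1 -0.3]
scene [array([628., 104.]), array([580., 144.]), array([631., 523.]), array([463., 495.]), array([712., 258.])]
[0.52565846 0.13161956 0.19701148 1.18833927] 2.481384188343466 [-0.4  1.   0.6  0.  -1.2 -0.9 -0.2  0.1  1.1 -0.3]
scene [array([628., 104.]), array([580., 144.]), array([631., 523.]), array([463., 495.]), array([712., 258.])]
[ 0.44374758 -0.31624817  0.052     ]
[ 0.36378271 -0.34640633  0.052     ]
[ 0.40190047 -0.42747251  0.052     ]
[ 0.41963919 -0.37717208  0.126     ]
[ 0.46785385 -0.38147093  0.052     ]
```

```bash
cat >> h.py <<'E'
def Rt(yaw): return Ro.from_euler('xyz',[np.pi,0,yaw])
def plan(pos,yaw,n=None,frm=None,vmax=.055,rmax=.17):
    """rows (tool axes) from frm=(pos,yaw) (tool down) to (pos,yaw)"""
    if frm is None:
        s=state(); frm=(s['eef_pos'],s['eef_rot'][2]); R0=Ro.from_euler('xyz',s['eef_rot'])
    p0,y0=np.array(frm[0]),frm[1]; d=np.array(pos)-p0; dy=yaw-y0
    n=n or int(np.ceil(max(np.linalg.norm(d)/vmax,abs(dy)/rmax,1)))
    for k in range(n):
        R=Rt(y0+dy*k/n); sh=R.inv().apply(d/n); print('row',np.round(sh,4).tolist(),'rz',round(-dy/n,4))
E
python3 - <<'E'
from h import *
s=state(); w=camera_model("wrist"); R=Ro.from_euler('xyz',s['eef_rot']).as_matrix()
c=-np.array(w['R']).T@w['t']; print('cam in tool',R.T@(c-s['eef_pos'])); print(R.T@np.array(w['R']).T)
print(proj(w,[.42,-.372,.05]), s['eef_rot'])
E
```

```text
cam in tool [0.07737973 0.00023576 0.03065172]
[[-7.98504883e-04 -9.52801669e-01 -3.03592395e-01]
 [ 9.99999561e-01 -9.09734492e-04  2.24946379e-04]
 [-4.90517759e-04 -3.03592082e-01  9.52801977e-01]]
[135.83670169 -73.86176703] [-3.14028749e+00 -1.57518883e-04  4.59771136e-01]
```

```bash
python3 -c "
from h import *
plan([.425,-.37,.38],.46)"
```

```text
row [0.0433, -0.0209, 0.0048] rz -0.0
row [0.0433, -0.0209, 0.0048] rz -0.0
row [0.0433, -0.0209, 0.0048] rz -0.0
row [0.0433, -0.0209, 0.0048] rz -0.0
row [0.0433, -0.0209, 0.0048] rz -0.0
```

>>> drive_tool --pt "0.043 -0.021 0.005 0 0 0 0.0854" --pt "0.043 -0.021 0.005 0 0 0 0.0854" --pt "0.043 -0.021 0.005 0 0 0 0.0854" --pt "0.043 -0.021 0.005 0 0 0 0.0854" --pt "0.043 -0.021 0.005 0 0 0 0.0854" --pt "0 0 0 0 0 0 0.06"

```text
t: 0.95
eef_pos: [0.4247, -0.3682, 0.3789]
eef_rot: [-3.14, -0.0, 0.464]
force: [-0.8, -1.1, -0.4]
finger_gap: 0.0699
finger_force: 0.0
```

```bash
python3 - <<'E'
from h import *
s=state(); w=camera_model("wrist"); im=capture("wrist"); print(s['eef_pos'],s['eef_rot'],s['joint_pos'])
import pickle; pickle.dump(w,open('w1.pkl','wb'))
u,v=proj(w,[.42,-.372,.06]);print(u,v)
x0,y0=int(u)-100,max(int(v)-75,0)
a=crop(im,x0,y0,200,150,4);print(x0,y0,a.shape); cv2.imwrite("pics/w1.png",a)
E
```

```text
[ 0.42469984 -0.36823046  0.3789145 ] [-3.14009273e+00 -1.20394628e-05  4.64137462e-01] [-8.46767619e-01 -7.93429549e-02  1.78704741e+00  4.00750005e-04
  1.43533467e+00  2.59836830e-01]
258.56310261044734 177.96663510574044
158 102 (600, 800, 3)
```

View pics/w1.png

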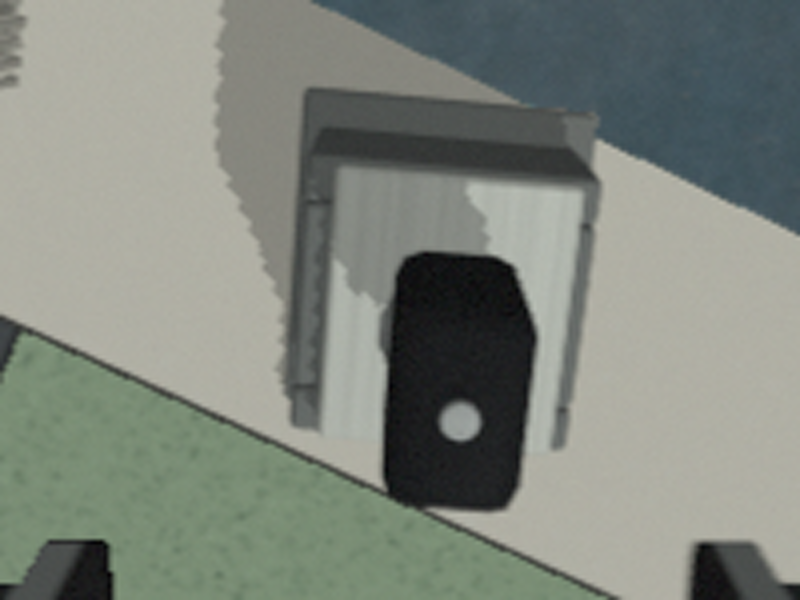

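The wrist crop shows the flange top with corners (337,165), (587,187), (553,450) and (320,437). The grip's long side runs along the image vertical, with its screw at (460,420).

```bash
python3 - <<'E'
from h import *
import pickle; w=pickle.load(open('w1.pkl','rb'))
q=lambda u,v:(158+u/4-.4,102+v/4-.4)
C=np.array([back(w,*q(u,v),.058) for u,v in [(337,165),(587,187),(553,450),(320,437)]])
print(C); print('centre',C.mean(0))
for a,b in [(3,0),(2,1),(0,1),(3,2)]:
    d=C[b]-C[a]; print(np.linalg.norm(d[:2]),np.arctan2(d[1],d[0]))
print('screw',back(w,*q(460,420),.126), back(w,*q(460,422),.127))
T=np.array([back(w,*q(u,v),.126) for u,v in [(395,330),(535,335),(515,510),(387,500)]]);print(T,T.mean(0))
# outer box rim at .052: corners
B=np.array([back(w,*q(u,v),.052) for u,v in [(322,140),(598,185),(566,449)]]);print(B)
plan([.52,.0,.36],1.77)
E
```

```text
[[ 0.44328786 -0.34266375  0.058     ]
 [ 0.4651032  -0.39804515  0.058     ]
 [ 0.40227717 -0.42328671  0.058     ]
 [ 0.37900633 -0.36880762  0.058     ]]
centre [ 0.42241864 -0.38320081  0.058     ]
0.06939465277569568 0.3862765031736052
0.06770705976843701 0.3820304841986544
0.05952317737288276 -1.1955501513976428
0.059241055375572206 -1.1671043903085558
screw [ 0.42122216 -0.3832501   0.126     ] [ 0.42118362 -0.38321728  0.127     ]
[[ 0.43188924 -0.36390959  0.126     ]
 [ 0.44282495 -0.38799023  0.126     ]
 [ 0.40915342 -0.40176044  0.126     ]
 [ 0.399771   -0.37816456  0.126     ]] [ 0.42090965 -0.3829562   0.126     ]
[[ 0.44605593 -0.33702364  0.052     ]
 [ 0.46612513 -0.40151819  0.052     ]
 [ 0.40213479 -0.42801646  0.052     ]]
row [0.0313, -0.036, 0.0024] rz -0.1634
row [0.0368, -0.0304, 0.0024] rz -0.1634
row [0.0412, -0.024, 0.0024] rz -0.1634
row [0.0446, -0.017, 0.0024] rz -0.1634
row [0.0468, -0.0095, 0.0024] rz -0.1634
row [0.0477, -0.0018, 0.0024] rz -0.1634
row [0.0473, 0.006, 0.0024] rz -0.1634
row [0.0457, 0.0136, 0.0024] rz -0.1634
```

```bash
python3 -c "
from h import *
plan([.555,.03,.38],1.768)"
```

```text
row [0.0369, -0.0374, -0.0001] rz -0.1632
row [0.0425, -0.0309, -0.0001] rz -0.1632
row [0.047, -0.0236, -0.0001] rz -0.1632
row [0.0502, -0.0156, -0.0001] rz -0.1632
row [0.052, -0.0073, -0.0001] rz -0.1632
row [0.0525, 0.0013, -0.0001] rz -0.1632
row [0.0516, 0.0098, -0.0001] rz -0.1632
row [0.0494, 0.0181, -0.0001] rz -0.1632
```

>>> drive_tool --pt "0.037 -0.037 0 0 0 -0.163 0.06" --pt "0.042 -0.031 0 0 0 -0.163 0.06" --pt "0.047 -0.024 0 0 0 -0.163 0.06" --pt "0.05 -0.016 0 0 0 -0.163 0.06" --pt "0.052 -0.007 0 0 0 -0.163 0.06" --pt "0.052 0.001 0 0 0 -0.163 0.05" --pt "0.052 0.01 0 0 0 -0.163 0.05" --pt "0.049 0.018 0 0 0 -0.163 0.05"

```text
t: 2.0
eef_pos: [0.5554, 0.0281, 0.3801]
eef_rot: [3.141, 0.001, 1.767]
force: [0.4, -0.1, 0.9]
finger_gap: 0.0502
finger_force: 0.0
```

>>> drive_tool --pt "0 0 0 0 0 0 0.05"

```text
t: 2.12
eef_pos: [0.5555, 0.0292, 0.3798]
eef_rot: [3.141, 0.0, 1.767]
force: [-0.0, -0.6, -0.1]
finger_gap: 0.0501
finger_force: 0.0
```

```bash
python3 - <<'E'
from h import *
import pickle
s=state(); w=camera_model("wrist"); im=capture("wrist"); print(s['t'],s['eef_pos'],s['eef_rot'],s['joint_pos'])
pickle.dump(w,open('w2.pkl','wb'))
print(proj(w,[.573,-.016,.1]),proj(w,[.5257,.1316,.09]))
cv2.imwrite("pics/w2.png",cv2.resize(im[:,:,::-1],(800,600),interpolation=cv2.INTER_CUBIC))
E
```

```text
2.125 [0.55548682 0.02923567 0.37981109] [3.14140838e+00 2.24769121e-05 1.76719936e+00] [-8.12140457e-02 -9.46680433e-02  1.79989592e+00  2.91492453e-05
  1.43618141e+00 -2.77620990e-01]
[266.70949201 235.11289468] [245.2748981   48.71594455]
```

View pics/w2.png

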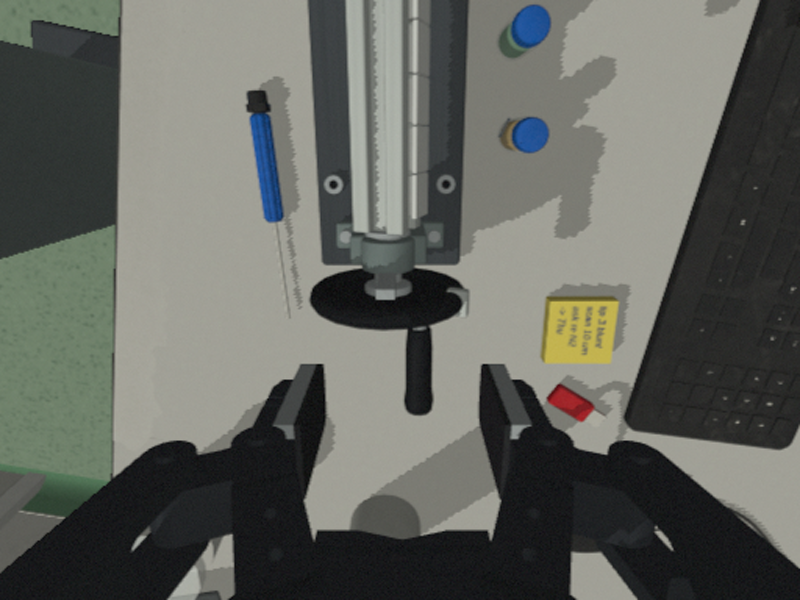

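The wrist view shows plate end corners (322,264) and (458,263), the crank sleeve from (420,328) to (418,410), and the mark at (460,300) on the +x side.

```bash
python3 - <<'E'
from h import *
import pickle
from scipy.optimize import least_squares
m=camera_model("top"); w=pickle.load(open('w2.pkl','rb'))
px=lambda u,v:(150+u/6-.4,160+v/6-.4)
qx=lambda u,v:(u*.64-.2,v*.64-.2)
obs=[(m,px(97,380),(-.05,.118,.012)),(m,px(582,276),(-.05,-.118,.012)),(m,px(65,187),(.05,.118,.012)),
(w,qx(322,264),(-.05,-.118,.012)),(w,qx(459,263),(.05,-.118,.012)),(w,qx(309,0),'edgeL'),(w,qx(468,0),'edgeR'),
(m,px(570,92),'c1'),(m,px(673,70),'c2'),(w,qx(418,410),'c2'),(w,qx(462,299),'mark')]
def fx(p,q):
    c,s=np.cos(p[2]),np.sin(p[2]); return [p[0]+c*q[0]-s*q[1],p[1]+s*q[0]+c*q[1],q[2]]
def res(p):
    a=p[3]-.7;x=.036*np.sin(a);z=.075+.036*np.cos(a);o=[]
    for M,uv,q in obs:
        if q=='c1':q=(x,-.129,z)
        elif q=='c2':q=(x,-.179,z)
        elif q=='mark':q=(.046*np.sin(p[3]),-.1195,.075+.046*np.cos(p[3]))
        elif q in('edgeL','edgeR'):
            sx=-.05 if q=='edgeL' else .05
            A=proj(M,fx(p,(sx,-.1,.012)));B=proj(M,fx(p,(sx,.1,.012)));n=np.array([-(B-A)[1],(B-A)[0]]);n/=np.linalg.norm(n)
            o+=[float(n@(np.array(uv)-A)),0];continue
        o+=list(proj(M,fx(p,q))-np.array(uv))
    return np.array(o)
r=least_squares(res,[.53,.13,.2,1.2],loss='soft_l1');p=r.x;print(p,r.cost);print(r.fun.reshape(-1,2).round(1))
pickle.dump(p,open('fix.pkl','wb'))
a=p[3]-.7;g=fx(p,(.036*np.sin(a),-.156,.075+.036*np.cos(a)));print('crank',g)
s=state(); t=np.array(g)+[0,0,.155]; print(t); plan([t[0],t[1],t[2]+.06],np.pi/2+p[2]); plan(t,np.pi/2+p[2],frm=([t[0],t[1],t[2]+.06],np.pi/2+p[2]),n=3)
E
```

```text
[0.52554493 0.13395782 0.19737816 1.20777106] 6.278072100402415
[[-1.2  1.1]
 [-0.2  0.1]
 [-2.  -0.8]
 [-0.8  0.2]
 [ 0.3  0.7]
 [ 1.7  0. ]
 [-0.6  0. ]
 [-1.1 -0.1]
 [ 0.2 -0.5]
 [-0.2 -0.9]
 [ 0.6  1.7]]
crank [np.float64(0.5733008347718033), np.float64(-0.015580718681689087), np.float64(0.10645789641637865)]
[ 0.57330083 -0.01558072  0.2614579 ]
row [-0.0231, 0.0047, 0.0291] rz -0.0018
row [-0.0231, 0.0047, 0.0291] rz -0.0018
row [0.0, -0.0, 0.02] rz -0.0
row [0.0, -0.0, 0.02] rz -0.0
row [0.0, -0.0, 0.02] rz -0.0
```

>>> drive_tool --pt "-0.023 0.005 0.029 0 0 0 0.05" --pt "-0.023 0.005 0.029 0 0 0 0.05" --pt "0 0 0.02 0 0 0 0.05" --pt "0 0 0.02 0 0 0 0.05" --pt "0 0 0.02 0 0 0 0.05" --pt "0 0 0 0 0 0 0.05" --pt "0 0 0 0 0 0 0.0" --pt "0 0 0 0 0 0 0.0"

```text
t: 3.18
eef_pos: [0.5739, -0.0153, 0.263]
eef_rot: [3.14, 0.001, 1.764]
force: [-6.8, -1.2, 2.8]
finger_gap: 0.0145
finger_force: 17.4
```

>>> drive_tool --pt "0 0 0 0 0 0 0.0" --pt "0 0 0 0 0 0 0.0" --pt "0 0 0 0 0 0 0.0"

```text
t: 3.55
eef_pos: [0.5738, -0.0154, 0.263]
eef_rot: [3.14, 0.0, 1.764]
force: [-1.9, 1.1, 5.1]
finger_gap: 0.013
finger_force: 58.7
```

```bash
python3 - <<'E'
from h import *
import pickle
p=pickle.load(open('fix.pkl','rb')); s=state(); print(s)
g=s['eef_pos']-[0,0,.155]; c,sn=np.cos(p[2]),np.sin(p[2]); d=g[:2]-p[:2]
xf=c*d[0]+sn*d[1]; yf=-sn*d[0]+c*d[1]; print('fix',xf,yf,g[2], 'ang',np.arctan2(xf,g[2]-.075),np.hypot(xf,g[2]-.075))
a0=p[3]-.7; N=16
for k in range(N+1):
    a=a0+(-.7-a0)*k/N
    if k: print(np.round([.036*(np.sin(a)-np.sin(al)), -.036*(np.cos(a)-np.cos(al))],4).tolist())
    al=a
E
```

```text
{'t': 3.55, 'joint_pos': array([-1.56556950e-01,  6.20631922e-02,  1.85034201e+00,  2.79613498e-04,
        1.22762803e+00, -3.49764210e-01]), 'qd': array([-0.00100569,  0.00016736,  0.00012336, -0.00030158,  0.00139967,
       -0.00022276]), 'effort': array([ -0.46319406, -33.32756996, -31.63938403,  -0.09783866,
        -0.56618918,   0.07019578]), 'eef_pos': array([ 0.57382251, -0.01543014,  0.26299043]), 'eef_rot': array([3.14003737e+00, 2.86870155e-04, 1.76390949e+00]), 'force': array([-1.89598514,  1.05149704,  5.09191421]), 'torque': array([0.16290297, 0.31872574, 0.06337802]), 'finger_force': 58.73089451835767, 'finger_gap': 0.013042377555556104}
fix 0.018045376544898326 -0.15595464785967736 0.10799043391820898 ang 0.5005279126115051 0.03760324912502749
[-0.0024, -0.0012]
[-0.0025, -0.001]
[-0.0026, -0.0009]
[-0.0026, -0.0007]
[-0.0027, -0.0005]
[-0.0027, -0.0003]
[-0.0027, -0.0]
[-0.0027, 0.0002]
[-0.0027, 0.0004]
[-0.0027, 0.0006]
[-0.0026, 0.0008]
[-0.0025, 0.001]
[-0.0025, 0.0011]
[-0.0024, 0.0013]
[-0.0023, 0.0015]
[-0.0021, 0.0017]
```

>>> drive_tool --pt "0 -0.0024 -0.0012 0 0 0 0" --pt "0 -0.0025 -0.001 0 0 0 0" --pt "0 -0.0026 -0.0009 0 0 0 0" --pt "0 -0.0026 -0.0007 0 0 0 0" --pt "0 -0.0027 -0.0005 0 0 0 0" --pt "0 -0.0027 -0.0003 0 0 0 0" --pt "0 -0.0027 0 0 0 0 0" --pt "0 -0.0027 0.0002 0 0 0 0"

```text
t: 4.55
eef_pos: [0.5542, -0.0193, 0.2676]
eef_rot: [3.135, 0.001, 1.763]
force: [7.1, 2.4, 2.0]
finger_gap: 0.013
finger_force: 58.8
```

>>> drive_tool --pt "0 -0.0027 0.0004 0 0 0 0" --pt "0 -0.0027 0.0006 0 0 0 0" --pt "0 -0.0026 0.0008 0 0 0 0" --pt "0 -0.0025 0.001 0 0 0 0" --pt "0 -0.0025 0.0011 0 0 0 0" --pt "0 -0.0024 0.0013 0 0 0 0" --pt "0 -0.0023 0.0015 0 0 0 0" --pt "0 -0.0021 0.0017 0 0 0 0"

```text
t: 5.55
eef_pos: [0.5347, -0.0233, 0.2602]
eef_rot: [3.136, 0.001, 1.764]
force: [1.0, 1.8, 8.3]
finger_gap: 0.0132
finger_force: 59.6
```

```bash
python3 - <<'E'
from h import *
import pickle
p=pickle.load(open('fix.pkl','rb')); s=state(); print(s['t'],s['force'],s['torque'],s['finger_gap'],s['eef_rot'])
g=s['eef_pos']-[0,0,.155]; c,sn=np.cos(p[2]),np.sin(p[2]); d=g[:2]-p[:2]
xf=c*d[0]+sn*d[1]; yf=-sn*d[0]+c*d[1]; print('fix',xf,yf,g[2], 'ang',np.arctan2(xf,g[2]-.075),np.hypot(xf,g[2]-.075))
w=camera_model('wrist');im=capture('wrist');im2=capture('scene')
a=crop(im,150,60,200,150,2.5);b=crop(im2,205,160,75,94,4)
o=np.zeros((376,800,3),np.uint8);o[:375,:500]=a;o[:376,500:]=b;cv2.imwrite('pics/w3.png',o)
E
```

```text
5.55 [1.01552562 1.78464868 8.32430385] [ 0.36513563 -0.14248701  0.04614349] 0.013186794708467151 [3.13629080e+00 9.35592110e-04 1.76369009e+00]
fix -0.021878408706435384 -0.15595521347547012 0.1051509794454655 ang -0.6277200037020276 0.037252467422262264
```

View pics/w3.png

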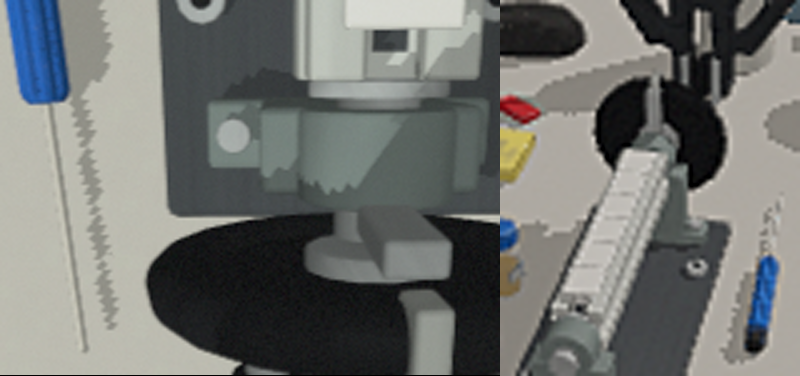

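The mark sits just right of the pointer (about 428 against 418), so s is about +0.06. I'll nudge it further.

>>> drive_tool --pt "0 -0.001 0.0008 0 0 0 0" --pt "0 -0.001 0.0009 0 0 0 0" --pt "0 0 0 0 0 0 0"

```text
t: 6.02
eef_pos: [0.5324, -0.0237, 0.258]
eef_rot: [3.138, 0.001, 1.764]
force: [0.4, 1.1, 6.9]
finger_gap: 0.0134
finger_force: 59.5
```

```bash
python3 - <<'E'
from h import *
import pickle
p=pickle.load(open('fix.pkl','rb')); s=state(); print(s['t'],s['force'],s['torque'],s['eef_pos'],s['eef_rot'])
g=s['eef_pos']-[0,0,.155]; c,sn=np.cos(p[2]),np.sin(p[2]); d=g[:2]-p[:2]
xf=c*d[0]+sn*d[1]; yf=-sn*d[0]+c*d[1]; print('fix',xf,yf,g[2], 'ang',np.arctan2(xf,g[2]-.075),np.hypot(xf,g[2]-.075))
im=capture('wrist')
cv2.imwrite('pics/w4.png',crop(im,150,60,200,150,4))
E
```

```text
6.025 [0.38096956 1.12944185 6.86362223] [ 0.24519444 -0.02788568  0.0312014 ] [ 0.53237991 -0.02370638  0.25796968] [3.13793513e+00 8.99610288e-04 1.76378408e+00]
fix -0.02421553723606739 -0.15594333908839458 0.10296968219481442 ang -0.7135830232905634 0.03699588309136958
```

View pics/w4.png

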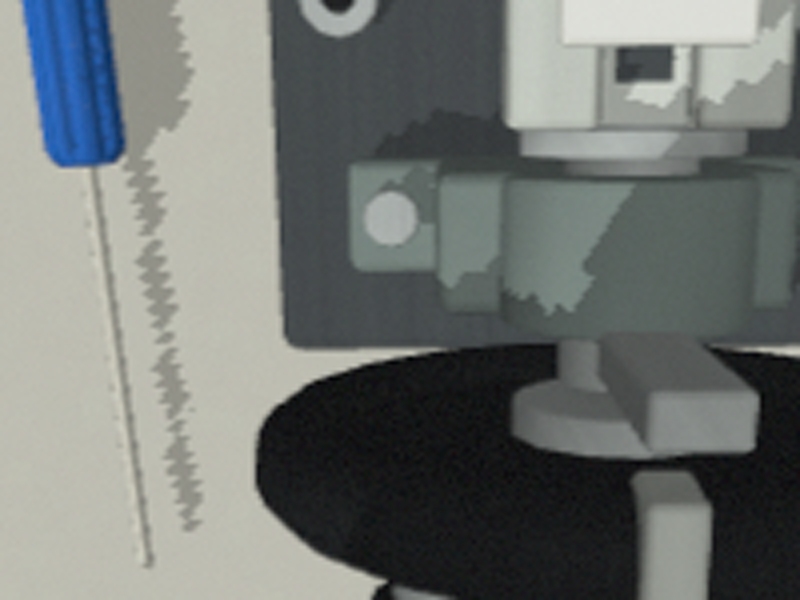

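```bash
python3 - <<'E'
from h import *
import pickle
p=pickle.load(open('fix.pkl','rb')); w=camera_model('wrist')
def fx(q):
    c,s=np.cos(p[2]),np.sin(p[2]); return [p[0]+c*q[0]-s*q[1],p[1]+s*q[0]+c*q[1],q[2]]
f=lambda q:(proj(w,fx(q))-[150,60])*4
for y in(-.103,-.108,-.112): print('ptr',y,f((-.005,y,.121)),f((.005,y,.121)),f((0,y,.121)))
for s in(-.08,-.04,0,.04): print(s,[f((r*np.sin(s),y,.075+r*np.cos(s))) for r,y in((.047,-.113),(.05,-.113),(.047,-.126))])
E
```

```text
ptr -0.103 [639.58136379 399.20394212] [753.19428713 398.55796652] [696.39044464 398.88093943]
ptr -0.108 [636.95516569 454.05400149] [748.99955093 453.4119577 ] [692.97990566 453.732965  ]
ptr -0.112 [634.90585972 496.85524884] [745.72625733 496.2163702 ] [690.31855052 496.53579515]
-0.08 [array([649.78124662, 510.22140509]), array([652.97652926, 520.75660452]), array([642.87937414, 643.2102464 ])]
-0.04 [array([670.91089016, 510.48733032]), array([676.05329322, 521.05795539]), array([663.27419367, 643.5893558 ])]
0 [array([691.94155088, 510.49540943]), array([699.02101289, 521.07031659]), array([683.57731792, 643.63655134])]
0.04 [array([712.79870175, 510.24537693]), array([721.79418868, 520.79335219]), array([703.71816218, 643.35137467])]
```

>>> drive_tool --pt "0 0.001 -0.0008 0 0 0 0" --pt "0 0 0 0 0 0 0" --pt "0 0 0 0 0 0 0.05" --pt "0 0 0 0 0 0 0.05" --pt "0 0 0 0 0 0 0.05" --pt "0 0 -0.03 0 0 0 0.05" --pt "0 0 -0.05 0 0 0 0.06" --pt "0 0 -0.03 0 0 0 0.06"

```text
t: 7.08
eef_pos: [0.5328, -0.0235, 0.3693]
eef_rot: [3.139, 0.001, 1.764]
force: [0.6, 0.0, 0.4]
finger_gap: 0.0598
finger_force: 0.0
```

```bash
python3 - <<'E'
from h import *
import pickle
p=pickle.load(open('fix.pkl','rb')); s=state(); w=camera_model('wrist'); im=capture('wrist'); print(s['eef_pos'],s['eef_rot'])
def fx(q):
    c,s=np.cos(p[2]),np.sin(p[2]); return [p[0]+c*q[0]-s*q[1],p[1]+s*q[0]+c*q[1],q[2]]
u,v=proj(w,fx((0,-.08,.1))); x0,y0=int(u)-60,max(0,int(v)-45); sc=6
f=lambda q:(proj(w,fx(q))-[x0,y0])*sc
print('ptr',f((0,-.103,.121)),[f((.049*np.sin(a),-.113,.075+.049*np.cos(a))) for a in(-.05,0,.05)],'strip ends',f((0,-.072,.097)),f((0,.072,.097)))
cv2.imwrite('pics/w5.png',crop(im,x0,y0,120,90,sc))
plan([.4213,-.3832,.101+.155+.1],.385)
E
```

```text
[ 0.53276293 -0.0235396   0.36930256] [3.13908751e+00 1.03941954e-03 1.76376070e+00]
ptr [374.21228152 481.87606913] [array([353.37999806, 572.17476775]), array([374.5315943 , 572.14333694]), array([395.57291604, 571.94402331])] strip ends [360.82620905 204.85365655] [  397.58337422 -1327.61844714]
row [-0.0368, -0.0199, 0.002] rz 0.1532
row [-0.0394, -0.0141, 0.002] rz 0.1532
row [-0.0411, -0.0079, 0.002] rz 0.1532
row [-0.0418, -0.0015, 0.002] rz 0.1532
row [-0.0416, 0.0049, 0.002] rz 0.1532
row [-0.0403, 0.0112, 0.002] rz 0.1532
row [-0.0382, 0.0172, 0.002] rz 0.1532
row [-0.0351, 0.0228, 0.002] rz 0.1532
row [-0.0312, 0.0279, 0.002] rz 0.1532
```

View pics/w5.png

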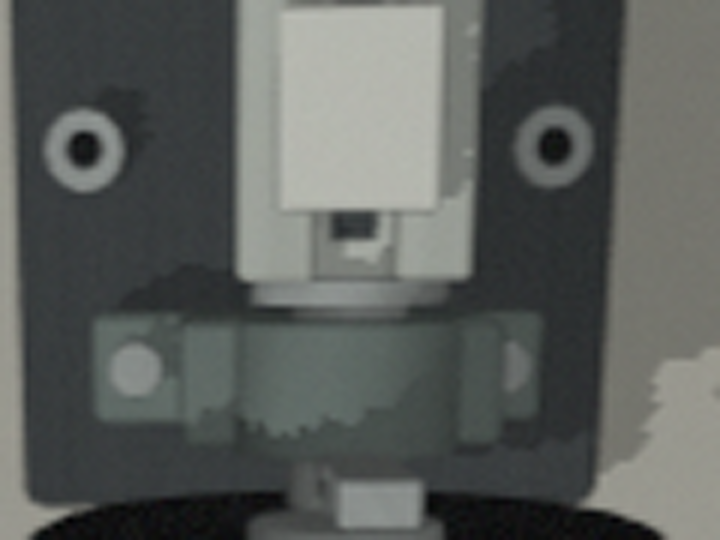

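The strip spans 280-440 (centre 360 against 361 predicted) and the mark was close to zero, so the wheel position is good. Now the roller.

>>> drive_tool --pt "-0.037 -0.02 0 0 0 0.153 0.06" --pt "-0.039 -0.014 0 0 0 0.153 0.06" --pt "-0.041 -0.008 0 0 0 0.153 0.06" --pt "-0.042 -0.0015 0 0 0 0.153 0.06" --pt "-0.042 0.005 0.002 0 0 0.153 0.06" --pt "-0.04 0.011 0.005 0 0 0.153 0.06" --pt "-0.038 0.017 0.005 0 0 0.153 0.06" --pt "-0.035 0.023 0.004 0 0 0.153 0.06"

```text
t: 8.12
eef_pos: [0.4321, -0.344, 0.3498]
eef_rot: [-3.141, 0.0, 0.535]
force: [0.2, 0.5, -0.0]
finger_gap: 0.0598
finger_force: 0.0
```

>>> drive_tool --pt "-0.031 0.028 0 0 0 0.153 0.06" --pt "0 0 0 0 0 0 0.06"

```text
t: 8.38
eef_pos: [0.4196, -0.3848, 0.35]
eef_rot: [-3.141, 0.001, 0.383]
force: [-0.1, 0.3, 0.1]
finger_gap: 0.0599
finger_force: 0.0
```

```bash
python3 -c "
from h import *
s=state();print(s['eef_pos'],s['eef_rot'],s['joint_pos'])
plan([.4213,-.3832,.2555],.385,n=3)"
```

```text
[ 0.4196407  -0.38480838  0.35001778] [-3.14084412e+00  5.38025373e-04  3.83368269e-01] [-8.72765481e-01 -3.91232255e-02  1.79784257e+00 -2.84909167e-04
  1.38375162e+00  3.14715881e-01]
row [0.0007, -0.0003, 0.0315] rz -0.0005
row [0.0007, -0.0003, 0.0315] rz -0.0005
row [0.0007, -0.0003, 0.0315] rz -0.0005
```

>>> drive_tool --pt "0.001 -0.001 0.032 0 0 0 0.06" --pt "0.001 0 0.032 0 0 0 0.06" --pt "0 0 0.03 0 0 0 0.06" --pt "0 0 0 0 0 0 0.06" --pt "0 0 0 0 0 0 0.02" --pt "0 0 0 0 0 0 0.0" --pt "0 0 0 0 0 0 0.0" --pt "0 0 0 0 0 0 0.0"

```text
t: 9.38
eef_pos: [0.4227, -0.3815, 0.2586]
eef_rot: [3.139, -0.001, 0.387]
force: [-0.0, 0.4, 5.8]
finger_gap: 0.0278
finger_force: 60.0
```

```bash
python3 -c "
from h import *
s=state();print(s)"
```

```text
{'t': 9.375, 'joint_pos': array([-8.65073377e-01,  5.65637987e-02,  1.86418034e+00,  6.37580869e-04,
        1.21796728e+00,  3.18635153e-01]), 'qd': array([-2.24681479e-03,  2.69151552e-03,  6.40532619e-05, -2.08051196e-04,
       -5.84647118e-03,  9.38712995e-04]), 'effort': array([ -0.94163697, -33.32921505, -31.01907134,  -0.38641574,
        -0.21088399,   0.04074817]), 'eef_pos': array([ 0.42267387, -0.38152593,  0.25861536]), 'eef_rot': array([ 3.13904414e+00, -1.47137521e-03,  3.86870216e-01]), 'force': array([-0.01777492,  0.37731015,  5.80885234]), 'torque': array([ 0.28511074, -0.04282044,  0.08081816]), 'finger_force': 59.95365858078003, 'finger_gap': 0.027757261288455484}
```

>>> drive_tool --pt "0 0 -0.03 0 0 0 0" --pt "0 0 -0.05 0 0 0 0" --pt "0 0 -0.05 0 0 0 0" --pt "0 0 -0.03 0 0 0 0"

```text
t: 9.88
eef_pos: [0.422, -0.3812, 0.4188]
eef_rot: [3.139, -0.0, 0.387]
force: [-0.0, 0.2, -3.1]
finger_gap: 0.0271
finger_force: 61.6
```

```bash
python3 - <<'E'
from h import *
import pickle
p=pickle.load(open('fix.pkl','rb')); s=state(); print(s['eef_pos'],s['eef_rot'],s['force'],s['torque'],s['finger_gap'])
f=lambda y:np.array([p[0]-np.sin(p[2])*y,p[1]+np.cos(p[2])*y])
print(f(.06),f(-.06),p[2])
plan([*f(.06),.40],p[2])
E
```

```text
[ 0.4219812  -0.38122249  0.41881524] [ 3.13932097e+00 -3.52435275e-04  3.86628496e-01] [-0.01393578  0.16915818 -3.12189637] [ 0.04948833 -0.01170964  0.03659354] 0.027064369708023592
[0.51377899 0.19279287] [0.53731088 0.07512278] 0.1973781641245139
row [0.0274, -0.0452, 0.0017] rz 0.0172
row [0.0266, -0.0456, 0.0017] rz 0.0172
row [0.0258, -0.0461, 0.0017] rz 0.0172
row [0.025, -0.0465, 0.0017] rz 0.0172
row [0.0242, -0.047, 0.0017] rz 0.0172
row [0.0234, -0.0474, 0.0017] rz 0.0172
row [0.0226, -0.0478, 0.0017] rz 0.0172
row [0.0218, -0.0481, 0.0017] rz 0.0172
row [0.0209, -0.0485, 0.0017] rz 0.0172
row [0.0201, -0.0489, 0.0017] rz 0.0172
row [0.0193, -0.0492, 0.0017] rz 0.0172
```

>>> drive_tool --pt "0.027 -0.045 0 0 0 0.017 0" --pt "0.027 -0.046 0 0 0 0.017 0" --pt "0.026 -0.046 0 0 0 0.017 0" --pt "0.025 -0.047 0.002 0 0 0.017 0" --pt "0.024 -0.047 0.002 0 0 0.017 0" --pt "0.023 -0.047 0.003 0 0 0.017 0" --pt "0.023 -0.048 0.003 0 0 0.017 0" --pt "0.022 -0.048 0.003 0 0 0.017 0"

```text
t: 10.88
eef_pos: [0.488, 0.0383, 0.4023]
eef_rot: [-3.142, 0.001, 0.25]
force: [0.7, -0.5, -2.7]
finger_gap: 0.0276
finger_force: 61.5
```

>>> drive_tool --pt "0.021 -0.048 0.002 0 0 0.017 0" --pt "0.02 -0.049 0.002 0 0 0.017 0" --pt "0.019 -0.049 0.002 0 0 0.019 0" --pt "0 0 0 0 0 0 0"

```text
t: 11.38
eef_pos: [0.5125, 0.1953, 0.3958]
eef_rot: [-3.141, 0.003, 0.202]
force: [0.9, -0.8, -4.7]
finger_gap: 0.0275
finger_force: 62.1
```

```bash
python3 - <<'E'
from h import *
import pickle
p=pickle.load(open('fix.pkl','rb')); s=state(); print(s['eef_pos'],s['eef_rot'],s['force'])
f=lambda y:np.array([p[0]-np.sin(p[2])*y,p[1]+np.cos(p[2])*y])
plan([*f(.061),.352],p[2],n=2)
w=camera_model('wrist');im=capture('wrist');cv2.imwrite('pics/w6.png',cv2.resize(im[:,:,::-1],(700,525)))
E
```

```text
[0.51250631 0.19529109 0.39582772] [-3.14131114e+00  2.96162336e-03  2.02372207e-01] [ 0.92925423 -0.79496928 -4.73760183]
row [0.0004, 0.0009, 0.0219] rz 0.0025
row [0.0004, 0.0009, 0.0219] rz 0.0025
```

View pics/w6.png

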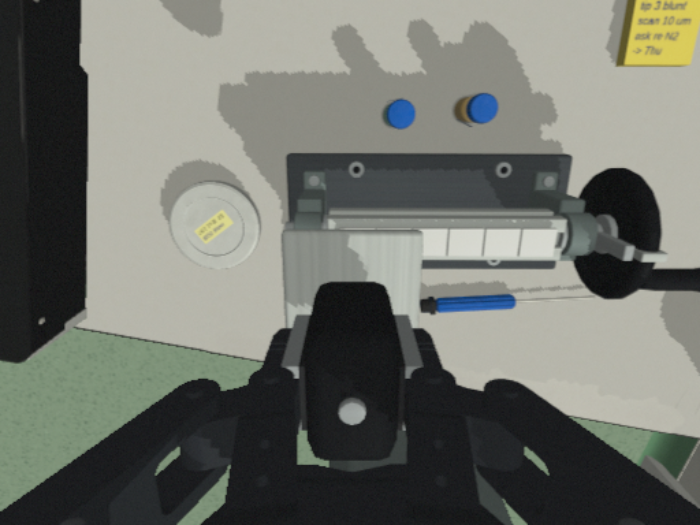

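The roller is held upright over the +y end of the strip (flange at (350,290), strip to (560,240)). Descending.

>>> drive_tool --pt "0.0005 0.001 0.022 0 0 0.0025 0" --pt "0.0005 0.001 0.022 0 0 0.0025 0" --pt "0 0 0.003 0 0 0 0" --pt "0 0 0.003 0 0 0 0" --pt "0 0 0.003 0 0 0 0" --pt "0 0 0.003 0 0 0 0" --pt "0 0 0 0 0 0 0"

```text
t: 12.3
eef_pos: [0.5146, 0.1909, 0.3442]
eef_rot: [-3.142, -0.001, 0.193]
force: [-6.2, -2.1, 8.1]
finger_gap: 0.0274
finger_force: 63.5
```

```bash
python3 -c "
from h import *
s=state();print(s)"
```

```text
{'t': 12.3, 'joint_pos': array([ 2.19704387e-01, -8.42055163e-02,  1.85099022e+00,  5.08054083e-06,
        1.37394829e+00,  1.59752633e+00]), 'qd': array([ 0.00115792, -0.00284516, -0.00509871, -0.00064287,  0.00621837,
        0.00013511]), 'effort': array([-4.47319457e-01, -2.82808435e+01, -3.40532970e+01, -2.15172928e-03,
       -1.93492256e+00, -1.27153799e-03]), 'eef_pos': array([0.51457239, 0.19093677, 0.3441518 ]), 'eef_rot': array([-3.14156470e+00, -8.59219617e-04,  1.92973377e-01]), 'force': array([-6.21595126, -2.10037366,  8.10201052]), 'torque': array([-0.32785337,  1.22832965, -0.01980802]), 'finger_force': 63.450493812561035, 'finger_gap': 0.027371828812922733}
```

>>> drive_tool --pt "-0.002 0 0.001 0 0 0 0" --pt "0 -0.005 0.001 0 0 0 0" --pt "0 -0.004 0 0 0 0 0" --pt "0 0.005 0 0 0 0 0" --pt "0 0.007 0 0 0 0 0" --pt "0 0.007 0 0 0 0 0" --pt "0 0.007 0 0 0 0 0" --pt "0 0.007 0 0 0 0 0"

```text
t: 13.3
eef_pos: [0.518, 0.1671, 0.3436]
eef_rot: [-3.141, -0.006, 0.193]
force: [-3.0, 0.7, 8.5]
finger_gap: 0.027
finger_force: 63.7
```

```bash
cat >> h.py <<'E'
def fixpos():
    import pickle
    p=pickle.load(open('fix.pkl','rb')); s=state(); c,sn=np.cos(p[2]),np.sin(p[2]); d=s['eef_pos'][:2]-p[:2]
    R=np.array([[c,sn],[-sn,c]])
    print('t',s['t'],'fix xy',(R@d).round(4),'z',s['eef_pos'][2].round(4),'F',(R@s['force'][:2]).round(1),s['force'][2].round(1),'T',s['torque'].round(2),'rot',s['eef_rot'].round(3),s['finger_gap'].round(4))
E
python3 -c "
from h import *
fixpos()"
```

```text
Traceback (most recent call last):
  File "h.py", line 23, in fixpos
    print('t',s['t'],'fix xy',(R@d).round(4),'z',s['eef_pos'][2].round(4),'F',(R@s['force'][:2]).round(1),s['force'][2].round(1),'T',s['torque'].round(2),'rot',s['eef_rot'].round(3),s['finger_gap'].round(4))
                                                                                                                                                                                      ^^^^^^^^^^^^^^^^^^^^^
AttributeError: 'float' object has no attribute 'round'
```

>>> drive_tool --pt "-0.0005 0.007 0.001 0 0 0 0" --pt "-0.0005 0.007 0.001 0 0 0 0" --pt "0 0.007 0.0005 0 0 0 0" --pt "0 0.007 0 0 0 0 0" --pt "0 0.007 0 0 0 0 0" --pt "0 0.007 0 0 0 0 0" --pt "0 0.007 0 0 0 0 0" --pt "0 0.007 0 0 0 0 0"

```text
t: 14.3
eef_pos: [0.5281, 0.1122, 0.3421]
eef_rot: [-3.14, -0.008, 0.193]
force: [-3.0, 2.1, 11.9]
finger_gap: 0.0273
finger_force: 64.1
```

```bash
sed -i "s/,s\['finger_gap'\].round(4))/,s['finger_gap'])/" h.py
python3 -c "
from h import *
fixpos()"
```

```text
t 14.3 fix xy [-0.0017 -0.0218] z 0.3421 F [-2.6  2.6] 11.9 T [ 0.37  0.55 -0.  ] rot [-3.14  -0.008  0.193] 0.027251573498171488
```

>>> drive_tool --pt "0 0.007 0 0 0 0 0" --pt "0 0.007 0 0 0 0 0" --pt "0.0005 0.007 0 0 0 0 0" --pt "0 0.007 0 0 0 0 0" --pt "0 0.007 0 0 0 0 0" --pt "0 0.007 0 0 0 0 0" --pt "0 0.003 0 0 0 0 0" --pt "0 0 0 0 0 0 0"

```text
t: 15.3
eef_pos: [0.5374, 0.0673, 0.3421]
eef_rot: [3.139, -0.008, 0.193]
force: [-2.1, -0.7, 11.2]
finger_gap: 0.0275
finger_force: 64.0
```

```bash
python3 -c "
from h import *
fixpos()"
```

```text
t 15.3 fix xy [-0.0015 -0.0676] z 0.3421 F [-2.2 -0.2] 11.2 T [-0.21  0.49  0.  ] rot [ 3.139 -0.008  0.193] 0.02745837291284051
```

>>> drive_tool --pt "0.0005 -0.006 0.001 0 0 0 0" --pt "0.0005 -0.009 0.0005 0 0 0 0" --pt "0 -0.009 0 0 0 0 0" --pt "0 -0.009 0 0 0 0 0" --pt "0 -0.009 0 0 0 0 0" --pt "0 -0.009 0 0 0 0 0" --pt "0 -0.009 0 0 0 0 0" --pt "0 -0.009 0 0 0 0 0"

```text
t: 16.3
eef_pos: [0.5251, 0.1358, 0.3411]
eef_rot: [3.14, -0.008, 0.193]
force: [-2.3, -2.3, 13.4]
finger_gap: 0.0274
finger_force: 64.2
```

>>> drive_tool --pt "0 -0.009 0 0 0 0 0" --pt "0 -0.009 0 0 0 0 0" --pt "0 -0.009 0 0 0 0 0" --pt "0 -0.009 0 0 0 0 0" --pt "0 -0.009 0 0 0 0 0" --pt "0 -0.009 0 0 0 0 0" --pt "0 -0.006 0 0 0 0 0" --pt "0 0 0 0 0 0 0"

```text
t: 17.3
eef_pos: [0.5136, 0.1953, 0.3412]
eef_rot: [-3.141, -0.009, 0.194]
force: [-2.3, 0.0, 12.5]
finger_gap: 0.0274
finger_force: 64.2
```

```bash
python3 -c "
from h import *
fixpos()"
```

```text
t 17.3 fix xy [0.0003 0.0625] z 0.3412 F [-2.3  0.5] 12.5 T [ 0.05  0.58 -0.03] rot [-3.141 -0.009  0.194] 0.02743005485005029
```

>>> drive_tool --pt "0 0 -0.01 0 0 0 0" --pt "0 0 -0.03 0 0 0 0" --pt "0 0 -0.03 0 0 0 0" --pt "0 0 0 0 0 0 0"

```text
t: 17.8
eef_pos: [0.5128, 0.1946, 0.4086]
eef_rot: [-3.141, -0.006, 0.193]
force: [0.2, -1.3, -4.1]
finger_gap: 0.0272
finger_force: 62.4
```

```bash
python3 -c "
from h import *
fixpos()
plan([.4225,-.3815,.41],.387)
"
```

```text
t 17.8 fix xy [-0.0006  0.062 ] z 0.4086 F [-0.1 -1.3] -4.1 T [-0.04 -0.    0.06] rot [-3.141 -0.006  0.193] 0.02722734382254797
row [-0.0181, 0.0498, -0.0001] rz -0.0177
row [-0.019, 0.0495, -0.0001] rz -0.0177
row [-0.0198, 0.0492, -0.0001] rz -0.0177
row [-0.0207, 0.0488, -0.0001] rz -0.0177
row [-0.0216, 0.0484, -0.0001] rz -0.0177
row [-0.0224, 0.048, -0.0001] rz -0.0177
row [-0.0233, 0.0476, -0.0001] rz -0.0177
row [-0.0241, 0.0472, -0.0001] rz -0.0177
row [-0.0249, 0.0468, -0.0001] rz -0.0177
row [-0.0257, 0.0463, -0.0001] rz -0.0177
row [-0.0266, 0.0459, -0.0001] rz -0.0177
```

>>> drive_tool --pt "-0.018 0.05 0 0 0 -0.018 0" --pt "-0.019 0.05 0 0 0 -0.018 0" --pt "-0.02 0.049 0 0 0 -0.018 0" --pt "-0.021 0.049 0 0 0 -0.018 0" --pt "-0.022 0.048 0 0 0 -0.018 0" --pt "-0.022 0.048 0 0 0 -0.018 0" --pt "-0.023 0.048 0 0 0 -0.018 0" --pt "-0.024 0.047 0 0 0 -0.018 0"

```text
t: 18.8
eef_pos: [0.4461, -0.2264, 0.4034]
eef_rot: [-3.14, 0.001, 0.337]
force: [1.0, -0.5, -3.4]
finger_gap: 0.0276
finger_force: 62.3
```

>>> drive_tool --pt "-0.025 0.047 0 0 0 -0.018 0" --pt "-0.026 0.046 0 0 0 -0.018 0" --pt "-0.026 0.046 0 0 0 -0.018 0" --pt "0 0 0 0 0 0 0" --pt "0 0 0 0 0 0 0"

```text
t: 19.42
eef_pos: [0.4228, -0.3818, 0.4036]
eef_rot: [-3.138, 0.001, 0.39]
force: [-0.5, -0.6, -3.7]
finger_gap: 0.0272
finger_force: 62.7
```

```bash
python3 -c "
from h import *
fixpos();s=state();print(s['eef_pos'],s['eef_rot'])
plan([.4227,-.3815,.2595],.387,n=3)
"
```

```text
t 19.425 fix xy [-0.2019 -0.4856] z 0.4036 F [-0.6 -0.5] -3.7 T [0.01 0.04 0.04] rot [-3.138e+00  1.000e-03  3.900e-01] 0.027224765455318965
[ 0.42279172 -0.38182447  0.40362239] [-3.13835879e+00  6.13193881e-04  3.90229406e-01]
row [0.0, -0.0001, 0.048] rz 0.0011
row [0.0, -0.0001, 0.048] rz 0.0011
row [0.0, -0.0001, 0.048] rz 0.0011
```

>>> drive_tool --pt "0 0 0.045 0 0 0.003 0" --pt "0 0 0.04 0 0 0 0" --pt "0 0 0.01 0 0 0 0" --pt "0 0 0.01 0 0 0 0" --pt "0 0 0 0 0 0 0"

```text
t: 20.05
eef_pos: [0.4234, -0.382, 0.3016]
eef_rot: [3.141, -0.0, 0.388]
force: [0.1, 0.5, -3.2]
finger_gap: 0.0273
finger_force: 62.6
```

```bash
python3 -c "
from h import *
fixpos();s=state();print(s['eef_pos'],s['eef_rot'])
plan([.4227,-.3815,.2595],.387,n=3)
"
```

```text
t 20.05 fix xy [-0.2013 -0.4859] z 0.3016 F [0.1 0.5] -3.2 T [0.01 0.01 0.03] rot [ 3.141 -0.     0.388] 0.027316332972257412
[ 0.42339465 -0.38197489  0.3015698 ] [ 3.14053379e+00 -3.74171278e-04  3.88286069e-01]
row [-0.0002, -0.0002, 0.014] rz 0.0004
row [-0.0002, -0.0002, 0.014] rz 0.0004
row [-0.0002, -0.0002, 0.014] rz 0.0004
```

No contact yet, and the roller is inside the rim. Continuing down.

>>> drive_tool --pt "-0.0005 -0.0005 0.01 0 0 0 0" --pt "0 0 0.01 0 0 0 0" --pt "0 0 0.01 0 0 0 0" --pt "0 0 0.006 0 0 0 0" --pt "0 0 0.004 0 0 0 0" --pt "0 0 0.002 0 0 0 0" --pt "0 0 0 0 0 0 0"

```text
t: 20.92
eef_pos: [0.4225, -0.3819, 0.2592]
eef_rot: [3.141, -0.0, 0.388]
force: [0.3, -0.3, -4.1]
finger_gap: 0.0276
finger_force: 62.9
```

```bash
python3 -c "
from h import *
fixpos();s=state();print(s['eef_pos'],s['eef_rot'])
"
```

```text
t 20.925 fix xy [-0.2022 -0.4857] z 0.2592 F [ 0.2 -0.4] -4.1 T [ 0.01 -0.03  0.01] rot [ 3.141 -0.     0.388] 0.027561273796790298
[ 0.42253118 -0.38194893  0.25915774] [ 3.14071630e+00 -2.95795908e-04  3.87800330e-01]
```

>>> drive_tool --pt "0 0 0.001 0 0 0 0" --pt "0 0 0.001 0 0 0 0" --pt "0 0 0 0 0 0 0"

```text
t: 21.3
eef_pos: [0.4226, -0.382, 0.2583]
eef_rot: [3.141, -0.0, 0.388]
force: [-2.9, 2.8, 6.8]
finger_gap: 0.0277
finger_force: 63.7
```

>>> drive_tool --pt "0 0 -0.0015 0 0 0 0" --pt "0 0 0 0 0 0 0.035" --pt "0 0 0 0 0 0 0.05" --pt "0 0 0 0 0 0 0.06" --pt "0 0 -0.03 0 0 0 0.06" --pt "0 0 -0.05 0 0 0 0.06" --pt "0 0 -0.04 0 0 0 0.06" --pt "0 0 0 0 0 0 0.06"

```text
t: 22.3
eef_pos: [0.4231, -0.3826, 0.3834]
eef_rot: [3.133, -0.003, 0.388]
force: [-0.1, -0.2, -0.7]
finger_gap: 0.0602
finger_force: 0.0
```

```bash
python3 - <<'E'
from h import *
import pickle
s=state();w=camera_model('wrist');w1=pickle.load(open('w1.pkl','rb'))
im=capture('wrist');sc=capture('scene')
print(s['eef_pos'],s['force'],s['finger_gap'])
# rectify flange plane (z=.058) and the grip top (z=.126): bright screw centroid
def rect(im,w,c,z,n=160,mm=.001):
    g=np.array([[c[0]+(n/2-i)*mm,c[1]+(n/2-j)*mm,z] for i in range(n) for j in range(n)])
    P=np.array([proj(w,q) for q in g],np.float32).reshape(n,n,2)
    return cv2.remap(im,P,None,cv2.INTER_LINEAR)
r=rect(im,w,(.4213,-.3832),.126,60); g=cv2.cvtColor(r,cv2.COLOR_RGB2GRAY)
n,l,st,ce=cv2.connectedComponentsWithStats((g>110).astype(np.uint8))
for k in range(1,n):
    if 15<st[k][4]<200: print('screw',.4213+(30-ce[k][1])*.001,-.3832+(30-ce[k][0])*.001,st[k])
f=rect(im,w,(.4213,-.3832),.058,120); hg=cv2.cvtColor(f,cv2.COLOR_RGB2GRAY)
n,l,st,ce=cv2.connectedComponentsWithStats((hg>125).astype(np.uint8))
print(st[st[:,4]>300])
# scene mark: compare current with s~+.06 crop
old=cv2.imread('pics/w3.png')[:376,500:]; old=cv2.resize(old,(75,94),interpolation=cv2.INTER_AREA)
new=cv2.cvtColor(sc[160:254,205:280],cv2.COLOR_RGB2BGR)
# strip region shift & height via template match
m=camera_model('scene');p=pickle.load(open('fix.pkl','rb'))
def fx(q):
    c,s=np.cos(p[2]),np.sin(p[2]); return [p[0]+c*q[0]-s*q[1],p[1]+s*q[0]+c*q[1],q[2]]
top=cv2.cvtColor(capture('top'),cv2.COLOR_RGB2GRAY);M=camera_model('top')
for y in (.06,.03,0,-.03,-.06):
    xs=np.arange(-.02,.021,.002); print(y,[int(top[int(round(v)),int(round(u))]) for u,v in (proj(M,fx((x,y,.093))) for x in xs)])
for y in (.06,.036,.012,-.012,-.036,-.06):
    zs=np.arange(.075,.105,.002);print('scene',y,[int(sc[int(round(v)),int(round(u))].mean()) for u,v in (proj(m,fx((0,y,z))) for z in zs)])
E
```

```text
[ 0.42312794 -0.38259018  0.38344678] [-0.07894712 -0.18646733 -0.69690552] 0.0601619849964709
screw 0.4208 -0.3832 [27 27  7  8 44]
[[   0    0  120  120 5094]
 [   0    4  120  105 8176]
 [   0  111  120    9 1063]]
0.06 [122, 166, 194, 194, 174, 220, 220, 217, 216, 215, 216, 216, 217, 214, 214, 165, 170, 123, 66, 60, 54]
0.03 [190, 190, 177, 197, 199, 218, 218, 218, 218, 216, 217, 217, 217, 214, 186, 186, 189, 63, 70, 70, 59]
0 [129, 159, 197, 197, 182, 220, 220, 198, 191, 198, 198, 220, 214, 214, 206, 191, 148, 148, 63, 56, 58]
-0.03 [193, 193, 186, 201, 201, 220, 220, 219, 219, 217, 217, 217, 218, 209, 164, 164, 198, 59, 67, 69, 56]
-0.06 [144, 166, 166, 193, 172, 222, 220, 217, 217, 217, 216, 217, 217, 217, 208, 166, 166, 110, 77, 77, 77]
scene 0.06 [207, 135, 100, 111, 160, 197, 197, 192, 190, 191, 191, 192, 191, 191, 163]
scene 0.036 [192, 193, 193, 198, 185, 185, 192, 191, 191, 191, 191, 191, 191, 175, 175]
scene 0.012 [192, 193, 192, 192, 168, 193, 193, 191, 191, 191, 191, 191, 191, 174, 193]
scene -0.012 [195, 192, 191, 191, 158, 194, 194, 191, 191, 191, 191, 190, 190, 176, 198]
scene -0.036 [192, 192, 192, 192, 173, 173, 192, 191, 191, 192, 192, 192, 191, 179, 179]
scene -0.06 [195, 191, 190, 173, 173, 193, 193, 192, 191, 191, 191, 195, 195, 186, 95]
```

```bash
python3 -c "
from plant import *
print(job_done())"
```

```text
the job is handed in; nothing more can be done
None
```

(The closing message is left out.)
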